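# Bring a button card out to the front of the display

## Task

One of the two button cards is set back on the wooden display step. Push it forward over the step, between its neighbours, to the customer's edge (the far one from the robot) until it sticks out 25 mm past that edge along its whole front, square and level with the other card that is already out. Slide it flat with gentle pushes of the fingers, without pinching or lifting it, and leave the other card, the jar, the spool and the tin where they stand.

Things in the scene. Friction and masses are not known exactly. Their poses are not given: they have to be found in the camera images.
- step_edge (a point): Middle of the top front edge of the fixed wooden display step (brown, flat top 60 mm above the counter). x points level out over the edge, away from the robot, to the customer; y along the edge to the left; z up. In this frame the top reaches from x = -260 to 0 mm and y = -215 to +215 mm. The step's place and turn vary.
- card: The button card to slide: stiff white perforated sheet, 120 mm deep (x), 110 wide (y), 5 thick, 0.1 kg, loose on the step; its buttons stand up to 6 mm above it, none within 6 mm of an edge. Origin: centre of its underside; x points to its front edge (the customer's side), z up. At the start its front is 40 to 75 mm short of the step's edge and it lies up to 15 degrees askew.
- card_front_left (a point): Front left corner of that card, on its underside (x = +60, y = +55 mm in the card's frame).
- card_front_right (a point): Front right corner of that card, on its underside (x = +60, y = -55 mm in the card's frame).
- neighbour: The other button card, of the same make and size (120 x 110 x 5 mm; origin at the centre of its underside, x to its front), loose, already out by 25 mm and square, to the left or the right of the place of the card to slide. Leave it.
- jar: Closed clear glass jar of buttons with a brass lid, 52 mm across, 76 mm high, loose, standing near the front of the step on the side without the other card. Origin at the centre of its underside. Leave it.
- spool: Wooden thread spool with red thread, 36 mm across, 52 mm high, standing loose near one back corner of the step. Origin at the centre of its underside. Leave it.
- tin: Round green tin with a brass lid, 58 mm across, 24 mm high, standing loose near the other back corner of the step. Origin at the centre of its underside. Leave it.
Not all that is in view belongs to the job. What is shaped like the card but orange or turquoise is not meant.

How it is judged:
By the outcome, as a careful person would: the job done as asked, in the order asked, and still so for the second after the job is handed in, with the robot touching nothing.
It also fails if it takes over 40 s, if anything falls off the work surface, if the arm or the gripper's body presses on something with over 40 N, if the wrist force passes 120 N, or if a joint passes its speed limit or range.

## Robot

A 7-joint arm with a two-finger parallel gripper is mounted at the origin on the work surface. World frame = base frame: x ahead of the robot, y to its left, z up, the work surface at z = 0. Lengths are in m, angles in rad, forces in N, time in s.
With the tool pointing down it reaches from about 0.425 to 0.925 m from the base axis. Payload 6.8 kg.
Tool frame: the origin (TCP) lies at the very end of the fingers, on their centre line; the grasp point (between the pads) lies 19 mm behind it; z points along the fingers, y is the line along which they close (so a half turn about z gives the same grasp; the last joint's range is limited). The gripper opens to 85 mm and grips with 20 to 120 N. Pads are 22 mm wide; open, the fingers measure 114 mm over their backs; the gripper's body (76 mm by 85 mm) begins 54 mm behind the grasp point. The pads swing forward as they close: fully open they stand 13 mm farther back than shut.
Start: joints at [1.052, 0.477, 0.022, 1.555, -0.011, 1.109, -0.083], TCP at [0.27, -0.619, 0.231] pointing down, gripper open.
Joint ranges: [-2.96, 2.96], [-0.34, 2.1], [-1.41, 1.46], [0.24, 2.44], [-1.37, 4.51], [0.17, 1.92], [-2.96, 2.96]. Speed limits (rad/s): [2.39, 2.39, 3.14, 3.14, 3.14, 3.14, 3.14].

## Interface

Orientations are given as a rotation vector (axis times angle).
In Python, from bench import r gives the robot as it stands.
- The arm moves only by the shell command python3 -m jog 'ROWS' [FORCE]. ROWS is JSON, a list of rows, each an object of numbers: "fingers": the finger opening in m, from 0 to 0.0854; "x", "y", "z": the shift along the tool's x, y, z in m; "rx", "ry", "rz": the turn, a rotation vector about the tool's x, y, z in degrees. In form: [{"fingers": .., "x": .., "y": .., "z": .., "rx": .., "ry": .., "rz": ..}, ...]. A call has 1 to 8 rows; each row shifts and turns the commanded pose from where the row before left it, along the tool's axes as they then stand; what a row does not reach is not made up. A row lasts 1/8 s, in which the tool goes at most 62.5 mm and 10.7 degrees, less where a joint would pass 70% of its speed; a pose out of reach is approached as far as the arm can. A call is refused whole if a number of a shift passes 0.0625 or a number of a turn 10.7, either way. A call with a gripper value outside its range is refused whole. The fingers move at their own pace and stop on an object; FORCE is the grip in N (left out, the last holds). Time passes only in rows, so rows that do not move let the fingers close. It gives the time, the measured TCP pose, the force, the opening and the grip force at its end, in the units of the state.
- r.get_obs(): the state, without advancing time (a new reading comes with each control period).
- r.grab_frame(name): name is "scene" or "top" or "wrist"; returns (picture, depth): 420x560x3 uint8, red, green, blue; 420x560 float32, m along the optical axis (not along the pixel's ray), 0 where there is no reading.
- r.get_calibration(name): a dict with "mtx" (3x3 intrinsics, pixels), "extrinsics" (4x4, takes a point from camera to world coordinates). Camera axes: x right, y down, z forward; pixel columns grow to the right and rows downward; lengths in m; the calibration is good to about 2 mm. A picture is of the moment at which its call begins: read the wrist's pose just before it. get_calibration takes no time and is no camera call; for the wrist camera it gives the pose at the moment of the call.
- r.hand_in(): hands the job in; it is judged then, once.
Trained networks look in the newest picture that a camera, given by its name, has taken for a name from the list of things; names that differ only in an ending like _2 or _b are one class to them, and where a whole thing is asked for, a point or a joint stands for the part that bears it (a point fixed in the world has none). Each returns a list of dicts, best first, with "score" (0 to 1); they miss things now and then, are a little off and sometimes report something else, mostly with a low value. They report only what shows in the picture. A call takes as long as a camera call. They do not tell look-alikes from the thing itself.
- r.search_frame(target, camera): "xyz" ([x, y, z] in m, in world coordinates, good to about 4 mm: the middle of the surface that is visible of it).
- r.landmark_of(target, camera): "xyz" ([x, y, z] in m, in world coordinates, good to about 4 mm: a listed point, or the origin of a listed thing).
The state is a dict: "clock": time; "joints": joint angles; "qvel": joint speeds; "tau": joint torques, N m; "tcp_pos": TCP position; "orientation": TCP orientation; "contact_force": force on the tool from outside, world axes, zero at the start; "moment": the same for the moment, N m; "grip_width": finger opening in m; "gripper_force": force on a finger pad.
Only numpy, scipy, OpenCV 4.12 (cv2) and the standard library are available. Lean on these libraries where they do the work, as an engineer would, in place of code of your own. Each camera call takes 0.05 s, during which the arm holds its last target. There are 200 camera calls.

## Working session

There is one attempt and no reset: what is moved stays moved. The work goes in short steps, Python scripts to look and compute and a shell command to move; the robot and the scene stay as the last step left them, time stands still between calls to the robot, and variables do not carry over. Pictures are saved under pics/ and viewed, at most 10 in all, crops included, and the job is handed in when it is done.

```bash
mkdir -p pics; cat > h.py <<'E'
from bench import r
import numpy as np, cv2
def save(c,n):
    p,d=r.grab_frame(c); cv2.imwrite(f'pics/{n}.png',p[:,:,::-1]); np.save(f'pics/{n}_d.npy',d); return p,d
def w(c,u,v,d):
    k=r.get_calibration(c); K=k['mtx'];z=d[v,u]
    return (k['extrinsics']@np.array([(u-K[0][2])/K[0][0]*z,(v-K[1][2])/K[1][1]*z,z,1]))[:3]
def px(c,P):
    k=r.get_calibration(c); q=np.linalg.inv(k['extrinsics'])@np.append(P,1); q=np.array(k['mtx'])@q[:3]; return (q[:2]/q[2]).round().astype(int)
E
python3 - <<'E'
from h import *
np.set_printoptions(precision=4,suppress=True)
save('top','top1')
for t in ['step_edge','card','card_front_left','card_front_right','neighbour','jar','spool','tin']:
    for o in r.landmark_of(t,'top')[:3]: print(t,round(o['score'],2),np.array(o['xyz']),px('top',o['xyz']))
s=r.get_obs();print(s['clock'],s['tcp_pos'],s['orientation'])
E
```

```text
step_edge 0.92 [0.6657 0.0073 0.0618] [255 154]
card 0.84 [ 0.4837 -0.3543 -0.0007] [403 230]
card 0.83 [0.2792 0.2053 0.0014] [174 321]
card 0.58 [0.8271 0.1027 0.0006] [218 101]
card_front_left 0.96 [ 0.5578 -0.3049 -0.0004] [381 201]
card_front_left 0.89 [0.2248 0.2671 0.0025] [147 346]
card_front_left 0.85 [0.6107 0.0476 0.0601] [238 177]
card_front_right 0.88 [ 0.5391 -0.4133  0.0027] [425 207]
card_front_right 0.66 [0.3341 0.2613 0.0023] [151 298]
card_front_right 0.58 [0.7777 0.0464 0.0009] [240 119]
neighbour 0.68 [ 0.6359 -0.1432  0.0593] [318 165]
jar 0.88 [0.6303 0.1535 0.0596] [193 170]
spool 0.56 [ 0.4754 -0.1616  0.0636] [329 233]
tin 0.65 [0.4639 0.1642 0.0628] [187 241]
0.45 [ 0.2696 -0.6188  0.2312] [-3.0754 -0.6408  0.    ]
```

View pics/top1.png

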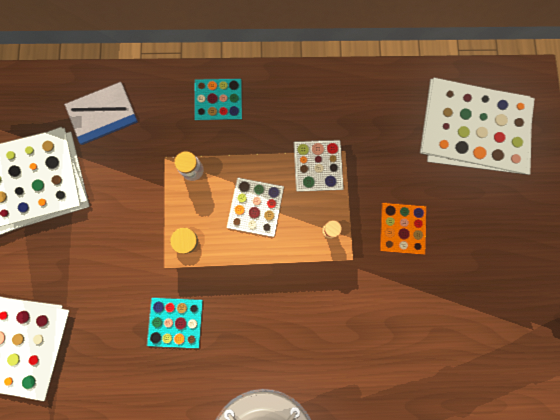

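The top picture shows these card-like things: white card on the step at (255,208), white neighbour overhanging at (318,165), orange (403,229), turquoise (218,100) and (175,323), and large white sheets at the sides (out of scale, off the step). The one at (255,208) fits: white, on the step, set back and askew. I'll confirm it in a crop and measure.

```bash
cat >> h.py <<'E'
def plane(c,uv,z):
    k=r.get_calibration(c);K=np.array(k['mtx']);T=np.array(k['extrinsics'])
    uv=np.atleast_2d(uv).astype(float); ray=np.c_[uv,np.ones(len(uv))]@np.linalg.inv(K).T@T[:3,:3].T
    return T[:3,3]+ray*((z-T[2,3])/ray[:,2])[:,None]
def whites(c,p,x0,y0,x1,y1,z=.065):
    hsv=cv2.cvtColor(p,cv2.COLOR_RGB2HSV); m=((hsv[...,1]<60)&(hsv[...,2]>135)).astype(np.uint8)
    b=np.zeros_like(m); b[y0:y1,x0:x1]=m[y0:y1,x0:x1]
    b=cv2.morphologyEx(b,cv2.MORPH_CLOSE,np.ones((5,5)))
    n,l,s,_=cv2.connectedComponentsWithStats(b); i=1+s[1:,4].argmax()
    pts=np.argwhere(l==i)[:,::-1]
    P=plane(c,pts,z)[:,:2]
    R=cv2.minAreaRect(P.astype(np.float32)); return R,cv2.boxPoints(R)
E
python3 - <<'E'
from h import *
np.set_printoptions(precision=4,suppress=True)
p=cv2.imread('pics/top1.png')[:,:,::-1].copy(); d=np.load('pics/top1_d.npy')
for n,b in dict(card=(222,172,290,242),nb=(288,132,350,196)).items(): print(n,*whites('top',p,*b))
# step top points
P=np.array([[u,v,*w('top',u,v,d)] for v in range(130,285) for u in range(140,370) if d[v,u]>0])
s=P[abs(P[:,4]-.06)<.008]
R=cv2.minAreaRect(s[:,2:4].astype(np.float32));print('step',R,cv2.boxPoints(R),np.median(s[:,4]))
cv2.imwrite('pics/crop1.png',cv2.resize(p[125:285,150:370,::-1],None,fx=3.5,fy=3.5,interpolation=cv2.INTER_CUBIC))
E
```

```text
card ((0.5391539335250854, 0.007748350501060486), (0.11071505397558212, 0.11932933330535889), 77.93208312988281) [[ 0.4692 -0.0339]
 [ 0.5859 -0.0589]
 [ 0.6091  0.0494]
 [ 0.4924  0.0744]]
nb ((0.6353814601898193, -0.14176645874977112), (0.1199045479297638, 0.11042913049459457), 1.1342616081237793) [[ 0.5743 -0.0877]
 [ 0.5765 -0.1982]
 [ 0.6964 -0.1958]
 [ 0.6942 -0.0854]]Traceback (most recent call last):
  File "<stdin>", line 6, in <module>
  File "h.py", line 6, in w
    k=r.get_calibration(c); K=k['mtx'];z=d[v,u]
ValueError: time passes only in moves, steps and waits
```

```bash
python3 - <<'E'
from h import *
np.set_printoptions(precision=4,suppress=True)
p=cv2.imread('pics/top1.png')[:,:,::-1].copy(); d=np.load('pics/top1_d.npy')
k=r.get_calibration('top');K=np.array(k['mtx']);T=np.array(k['extrinsics'])
v,u=np.mgrid[130:290,140:375]; z=d[130:290,140:375]
P=(np.stack([(u-K[0,2])/K[0,0]*z,(v-K[1,2])/K[1,1]*z,z],-1)@T[:3,:3].T+T[:3,3])
m=(abs(P[...,2]-.062)<.008)&(z>0)
# front edge per column: smallest row that is step top, columns clear of things
U=[];
for c in list(range(30,38))+list(range(68,145)):
    rr=np.where(m[:,c])[0]
    if len(rr): U.append((u[0,c],v[rr[0],0]-.5))
e=plane('top',U,.06)[:,:2]; print('front edge fit x=a*y+b',np.polyfit(e[:,1],e[:,0],1), np.std(e[:,0]-np.polyval(np.polyfit(e[:,1],e[:,0],1),e[:,1])))
R=cv2.minAreaRect(P[m][:,:2].astype(np.float32));print('step',R,cv2.boxPoints(R),np.median(P[m][:,2]))
cv2.imwrite('pics/crop1.png',cv2.resize(p[125:285,150:370,::-1],None,fx=3.5,fy=3.5,interpolation=cv2.INTER_CUBIC))
E
```

```text
front edge fit x=a*y+b [-0.04    0.6673] 0.004075662100854269
step ((0.5499888062477112, 0.003948435187339783), (0.2851567566394806, 0.4311664402484894), 1.1661858558654785) [[ 0.4031  0.2166]
 [ 0.4118 -0.2145]
 [ 0.6969 -0.2087]
 [ 0.6882  0.2224]] 0.060704002468515816
```

View pics/crop1.png

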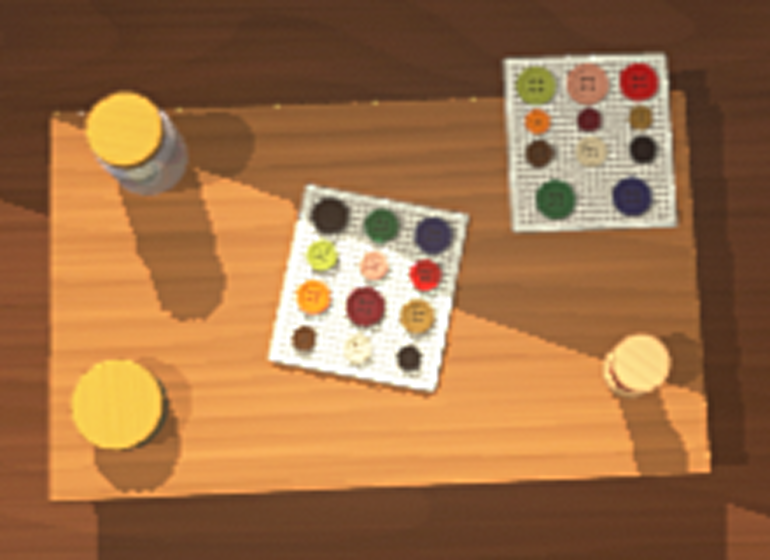

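Confirmed: the white card at top px (255,208), heading about -12.1° and centred at (0.539, 0.008), is the one to slide. The step heading is +1.15° with its edge middle at (0.6674, 0.0063). The neighbour is square and 25 mm out, which fits. Next I turn the tool square to the step and move behind the card.

```bash
python3 -m jog '[{"rz":7.4,"fingers":0.07},{"rz":7.5},{"rz":7.5},{"x":0.03,"y":-0.05},{"x":0.03,"y":-0.05},{"x":0.03,"y":-0.05},{"x":0.03,"y":-0.05},{"x":0.03,"y":-0.05}]'; python3 -m jog '[{"x":0.03,"y":-0.05},{"x":0.005,"y":-0.06},{"y":-0.06},{"y":-0.06},{"y":-0.06},{"y":-0.06},{"y":-0.02},{}]'
```

```text
validation failed for argument at $[0]...
validation failed for argument at $[0]...
```

```bash
python3 -m jog '[{"fingers":0.07,"x":0,"y":0,"z":0,"rx":0,"ry":0,"rz":7.4},{"fingers":0.07,"x":0,"y":0,"z":0,"rx":0,"ry":0,"rz":7.5},{"fingers":0.07,"x":0,"y":0,"z":0,"rx":0,"ry":0,"rz":7.5},{"fingers":0.07,"x":0.03,"y":-0.05,"z":0,"rx":0,"ry":0,"rz":0},{"fingers":0.07,"x":0.03,"y":-0.05,"z":0,"rx":0,"ry":0,"rz":0},{"fingers":0.07,"x":0.03,"y":-0.05,"z":0,"rx":0,"ry":0,"rz":0},{"fingers":0.07,"x":0.03,"y":-0.05,"z":0,"rx":0,"ry":0,"rz":0},{"fingers":0.07,"x":0.03,"y":-0.05,"z":0,"rx":0,"ry":0,"rz":0}]'
```

```text
clock: 1.45
tcp_pos: [0.4154, -0.3643, 0.2316]
orientation: [3.141, 0.031, 0.001]
contact_force: [0.1, -0.3, 0.1]
grip_width: 0.0698
gripper_force: 0.0
```

```bash
python3 -m jog '[{"fingers":0.07,"x":0.02,"y":-0.055,"z":0,"rx":0,"ry":0,"rz":0},{"fingers":0.07,"x":0.014,"y":-0.055,"z":0,"rx":0,"ry":0,"rz":0},{"fingers":0.07,"x":0,"y":-0.06,"z":0,"rx":0,"ry":0,"rz":0},{"fingers":0.07,"x":0,"y":-0.06,"z":0,"rx":0,"ry":0,"rz":0},{"fingers":0.07,"x":0,"y":-0.06,"z":0,"rx":0,"ry":0,"rz":0},{"fingers":0.07,"x":0,"y":-0.06,"z":0.03,"rx":0,"ry":0,"rz":0},{"fingers":0.07,"x":0,"y":-0.02,"z":0.05,"rx":0,"ry":0,"rz":0},{"fingers":0.07,"x":0,"y":0,"z":0,"rx":0,"ry":0,"rz":0}]'
python3 - <<'E'
from h import *
np.set_printoptions(precision=4,suppress=True)
s=r.get_obs();print(s['clock'],s['tcp_pos'],s['orientation'],s['joints'])
p,d=save('wrist','w1')
k=r.get_calibration('wrist');print(np.array(k['extrinsics']))
E
```

```text
clock: 2.45
tcp_pos: [0.4388, 0.0019, 0.1511]
orientation: [-3.141, -0.037, 0.01]
contact_force: [0.7, 0.1, -0.2]
grip_width: 0.0699
gripper_force: 0.0
2.45 [0.4388 0.0019 0.1511] [-3.1413 -0.0372  0.0098] [ 0.0961  0.2152 -0.2707  2.1574  0.0795  0.7844 -1.7725]
[[ 0.0217 -0.9586 -0.284   0.5133]
 [-0.9998 -0.0205 -0.0071  0.0018]
 [ 0.001   0.2841 -0.9588  0.2954]
 [ 0.      0.      0.      1.    ]]
```

View pics/w1.png

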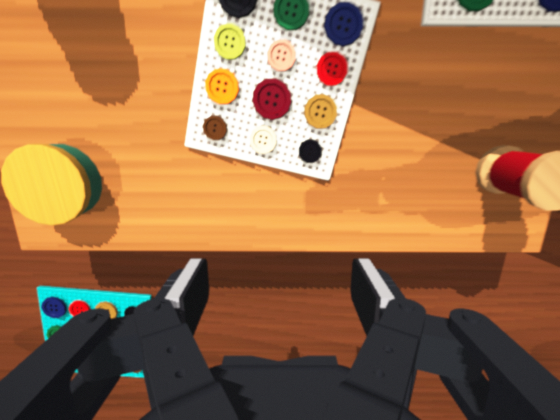

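The wrist view shows the card with its rear corners at (187,147) and (330,180), and clear step behind it. The tin (45,185) and spool (525,175) are well outside the fingers. Descending.

```bash
python3 -m jog '[{"fingers":0.07,"x":0,"y":0,"z":0.04,"rx":0,"ry":0,"rz":0},{"fingers":0.07,"x":0,"y":0,"z":0.035,"rx":0,"ry":0,"rz":0},{"fingers":0.07,"x":0,"y":0,"z":0,"rx":0,"ry":0,"rz":0},{"fingers":0.07,"x":0,"y":0,"z":0,"rx":0,"ry":0,"rz":0}]'
python3 - <<'E'
from h import *
s=r.get_obs();print(s['clock'],s['tcp_pos'],s['orientation'],s['contact_force'])
p,d=save('wrist','w2');print(plane('wrist',[[187,147],[330,180]],.062))
p,d=save('scene','s2')
print(px('scene',s['tcp_pos']))
E
```

```text
clock: 3.0
tcp_pos: [0.4429, -0.0002, 0.0802]
orientation: [3.141, 0.029, 0.004]
contact_force: [0.5, -0.0, 0.5]
grip_width: 0.0704
gripper_force: 0.0
3.0 [ 4.42927989e-01 -1.59570673e-04  8.01993640e-02] [3.1412184  0.0286474  0.00442833] [ 0.47068023 -0.04334791  0.49433065]
[[ 0.50275048  0.04836585  0.062     ]
 [ 0.48692437 -0.02671265  0.062     ]]
[322 191]
```

View pics/s2.png

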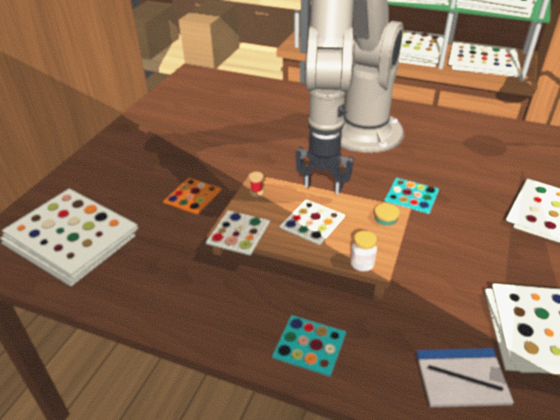

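```bash
python3 -m jog '[{"fingers":0.07,"x":0,"y":-0.006,"z":0.006,"rx":0,"ry":0,"rz":0},{"fingers":0.07,"x":0,"y":0,"z":0,"rx":0,"ry":0,"rz":0}]'; for i in 1 ; do python3 -m jog '[{"fingers":0.07,"x":0,"y":0,"z":0.004,"rx":0,"ry":0,"rz":0},{"fingers":0.07,"x":0,"y":0,"z":0,"rx":0,"ry":0,"rz":0}]'; done
python3 -m jog '[{"fingers":0.07,"x":0,"y":0,"z":0.003,"rx":0,"ry":0,"rz":0},{"fingers":0.07,"x":0,"y":0,"z":0,"rx":0,"ry":0,"rz":0}]'
```

```text
clock: 3.35
tcp_pos: [0.4412, 0.0072, 0.0725]
orientation: [-3.141, -0.033, -0.0]
contact_force: [0.1, 0.1, -0.1]
grip_width: 0.0702
gripper_force: 0.0
clock: 3.6
tcp_pos: [0.4409, 0.0065, 0.068]
orientation: [3.141, 0.031, -0.001]
contact_force: [0.2, 0.1, -0.9]
grip_width: 0.0702
gripper_force: 0.0
clock: 3.85
tcp_pos: [0.441, 0.0065, 0.0651]
orientation: [3.141, 0.031, -0.001]
contact_force: [-0.7, -0.1, -0.2]
grip_width: 0.0698
gripper_force: 0.0
```

```bash
python3 -m jog '[{"fingers":0.07,"x":0,"y":0,"z":0.002,"rx":0,"ry":0,"rz":0},{"fingers":0.07,"x":0,"y":0,"z":0,"rx":0,"ry":0,"rz":0}]'; python3 -m jog '[{"fingers":0.07,"x":0,"y":0,"z":0.0015,"rx":0,"ry":0,"rz":0},{"fingers":0.07,"x":0,"y":0,"z":0,"rx":0,"ry":0,"rz":0}]' | grep -E 'tcp|contact'
```

```text
clock: 4.1
tcp_pos: [0.4411, 0.0065, 0.0632]
orientation: [3.141, 0.031, -0.0]
contact_force: [-0.8, 0.0, 0.4]
grip_width: 0.0703
gripper_force: 0.0
tcp_pos: [0.4411, 0.0066, 0.0618]
contact_force: [-1.1, 0.0, 0.1]
```

```bash
python3 -m jog '[{"fingers":0.07,"x":0,"y":0,"z":0.0015,"rx":0,"ry":0,"rz":0},{"fingers":0.07,"x":0,"y":0,"z":0,"rx":0,"ry":0,"rz":0}]' | grep -E 'tcp|contact'
```

```text
tcp_pos: [0.4411, 0.0066, 0.0602]
contact_force: [-0.1, 0.0, 0.5]
```

```bash
python3 -m jog '[{"fingers":0.07,"x":0,"y":0,"z":0.002,"rx":0,"ry":0,"rz":0},{"fingers":0.07,"x":0,"y":0,"z":0,"rx":0,"ry":0,"rz":0}]' | grep -E 'tcp|contact'
```

```text
tcp_pos: [0.4411, 0.0066, 0.0582]
contact_force: [0.2, -0.4, -1.1]
```

```bash
python3 -m jog '[{"fingers":0.07,"x":0,"y":0,"z":0.0015,"rx":0,"ry":0,"rz":0},{"fingers":0.07,"x":0,"y":0,"z":0,"rx":0,"ry":0,"rz":0}]' | grep -E 'tcp|contact'
```

```text
tcp_pos: [0.4411, 0.0066, 0.0568]
contact_force: [0.9, -0.4, 0.2]
```

```bash
python3 -m jog '[{"fingers":0.07,"x":0,"y":0,"z":0.0015,"rx":0,"ry":0,"rz":0},{"fingers":0.07,"x":0,"y":0,"z":0,"rx":0,"ry":0,"rz":0}]' | grep -E 'tcp|contact'
```

```text
tcp_pos: [0.4411, 0.0066, 0.0553]
contact_force: [-0.0, 1.1, 0.3]
```

```bash
python3 -m jog '[{"fingers":0.07,"x":0,"y":0,"z":0.0015,"rx":0,"ry":0,"rz":0},{"fingers":0.07,"x":0,"y":0,"z":0,"rx":0,"ry":0,"rz":0}]' | grep -E 'tcp|contact'
```

```text
tcp_pos: [0.4411, 0.0066, 0.0537]
contact_force: [0.0, -0.5, 0.3]
```

```bash
python3 -m jog '[{"fingers":0.07,"x":0,"y":0,"z":0.001,"rx":0,"ry":0,"rz":0},{"fingers":0.07,"x":0,"y":0,"z":0,"rx":0,"ry":0,"rz":0}]' | grep -E 'tcp|contact'
```

```text
tcp_pos: [0.4412, 0.0066, 0.0528]
contact_force: [0.2, -0.2, -0.0]
```

```bash
python3 - <<'E'
from h import *
s=r.get_obs();print(s['clock'],s['contact_force'])
p,d=save('wrist','w3')
E
```

```text
5.85 [ 0.15605463 -0.16873202 -0.01492807]
```

View pics/w3.png

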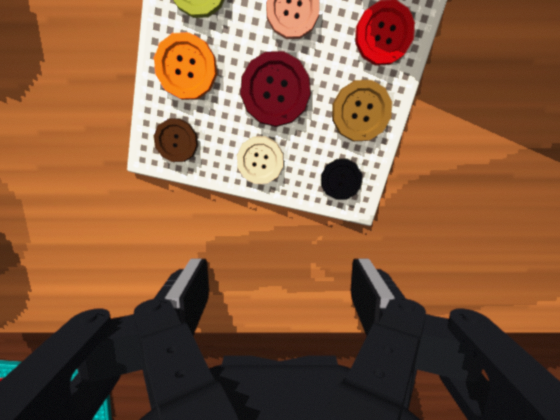

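The fingers stand behind the card over bare step, tips at about (195,280) and (365,280), and there is no contact yet. Continuing down.

```bash
python3 -m jog '[{"fingers":0.07,"x":0,"y":0,"z":0.001,"rx":0,"ry":0,"rz":0},{"fingers":0.07,"x":0,"y":0,"z":0,"rx":0,"ry":0,"rz":0}]' | grep -E 'tcp|contact'
```

```text
tcp_pos: [0.4413, 0.0066, 0.0523]
contact_force: [-2.7, -0.4, 8.3]
```

```bash
python3 -m jog '[{"fingers":0.07,"x":0,"y":0,"z":0.001,"rx":0,"ry":0,"rz":0},{"fingers":0.07,"x":0,"y":0,"z":0,"rx":0,"ry":0,"rz":0}]' | grep -E 'tcp|contact'
```

```text
tcp_pos: [0.4413, 0.0066, 0.0522]
contact_force: [-6.2, -0.4, 22.4]
```

```bash
python3 -m jog '[{"fingers":0.07,"x":0,"y":0,"z":0.001,"rx":0,"ry":0,"rz":0},{"fingers":0.07,"x":0,"y":0,"z":0,"rx":0,"ry":0,"rz":0}]' | grep -E 'tcp|contact'
```

```text
tcp_pos: [0.4413, 0.0066, 0.0521]
contact_force: [-10.1, -0.1, 37.3]
```

Contact at TCP z 0.0523. I raise to about 1.8 mm clearance and start pushing.

```bash
python3 -m jog '[{"fingers":0.07,"x":0,"y":0,"z":-0.004,"rx":0,"ry":0,"rz":0},{"fingers":0.07,"x":0,"y":0,"z":0,"rx":0,"ry":0,"rz":0},{"fingers":0.07,"x":0.008,"y":0,"z":0,"rx":0,"ry":0,"rz":0},{"fingers":0.07,"x":0.008,"y":0,"z":0,"rx":0,"ry":0,"rz":0},{"fingers":0.07,"x":0.007,"y":0,"z":0,"rx":0,"ry":0,"rz":0},{"fingers":0.07,"x":0.007,"y":0,"z":0,"rx":0,"ry":0,"rz":0},{"fingers":0.07,"x":0.007,"y":0,"z":0,"rx":0,"ry":0,"rz":0},{"fingers":0.07,"x":0,"y":0,"z":0,"rx":0,"ry":0,"rz":0}]'
python3 - <<'E'
from h import *
s=r.get_obs();print(s['clock'],s['contact_force'])
p,d=save('wrist','w4')
p,d=save('top','t4')
E
```

```text
clock: 7.65
tcp_pos: [0.479, 0.0075, 0.0539]
orientation: [-3.141, -0.031, -0.001]
contact_force: [0.2, -0.1, -0.4]
grip_width: 0.0699
gripper_force: 0.0
7.65 [ 0.18292067 -0.10632401 -0.38520529]
```

View pics/w4.png

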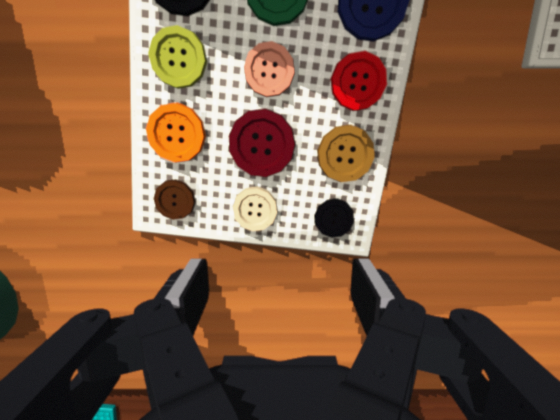

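The wrist view shows the card turning square. Its rear edge runs (133,230)–(370,257), touching the right finger near its corner, so the fingers sit about 10 mm right of the card's middle. I measure from the top before recentring.

```bash
cat >> h.py <<'E'
def instep(P):
    a=np.radians(1.15); c,s=np.cos(a),np.sin(a); q=np.atleast_2d(P)[:,:2]-[.6674,.0063]
    return np.c_[q[:,0]*c+q[:,1]*s,-q[:,0]*s+q[:,1]*c]*1000
E
python3 - <<'E'
from h import *
np.set_printoptions(precision=1,suppress=True)
p=cv2.imread('pics/w4.png')[:,:,::-1]
print('wrist rear corners step mm',instep(plane('wrist',[[133,231],[369,257]],.065)))
p=cv2.imread('pics/t4.png')[:,:,::-1].copy()
for n,b in dict(card=(215,160,287,242),nb=(288,132,350,196)).items():
    R,B=whites('top',p,*b); print(n,R,instep([R[0]]),instep(B))
print('tcp',instep(r.get_obs()['tcp_pos']))
o=[x for x in r.landmark_of('jar','top')][:1]; print('jar',instep(o[0]['xyz']))
E
```

```text
wrist rear corners step mm [[-164.    71.1]
 [-176.9  -37.7]]
card ((0.5391288995742798, 0.019841916859149933), (0.16209402680397034, 0.159498929977417), 88.98149108886719) [[-128.    16.1]] [[-210.7  -61.9]
 [ -51.3  -67.9]
 [ -45.2   94.1]
 [-204.6  100.1]]
nb ((0.6360188722610474, -0.14152076840400696), (0.12125082314014435, 0.110349640250206), 0.7987809181213379) [[ -34.3 -147.2]] [[ -94.6  -91.6]
 [ -95.3 -202. ]
 [  25.9 -202.7]
 [  26.6  -92.4]]
tcp [[-189.1    4.9]]
jar [[-31.5 151.4]]
```

```bash
python3 -m jog '[{"fingers":0.07,"x":-0.003,"y":0,"z":0,"rx":0,"ry":0,"rz":0},{"fingers":0.07,"x":0,"y":-0.008,"z":0,"rx":0,"ry":0,"rz":0},{"fingers":0.07,"x":0.007,"y":0,"z":0,"rx":0,"ry":0,"rz":0},{"fingers":0.07,"x":0.007,"y":0,"z":0,"rx":0,"ry":0,"rz":0},{"fingers":0.07,"x":0.007,"y":0,"z":0,"rx":0,"ry":0,"rz":0},{"fingers":0.07,"x":0.007,"y":0,"z":0,"rx":0,"ry":0,"rz":0},{"fingers":0.07,"x":0.007,"y":0,"z":0,"rx":0,"ry":0,"rz":0},{"fingers":0.07,"x":0.007,"y":0,"z":0,"rx":0,"ry":0,"rz":0}]'
python3 -m jog '[{"fingers":0.07,"x":0.007,"y":0,"z":0,"rx":0,"ry":0,"rz":0},{"fingers":0.07,"x":0.006,"y":0,"z":0,"rx":0,"ry":0,"rz":0},{"fingers":0.07,"x":0,"y":0,"z":0,"rx":0,"ry":0,"rz":0},{"fingers":0.07,"x":0,"y":0,"z":0,"rx":0,"ry":0,"rz":0}]'
python3 - <<'E'
from h import *
np.set_printoptions(precision=1,suppress=True)
save('wrist','w5'); p,d=save('top','t5')
print('tcp',instep(r.get_obs()['tcp_pos']))
cv2.imwrite('pics/pair5.png',np.vstack([cv2.imread('pics/w5.png')[:300],cv2.resize(p[125:245,130:354,::-1],(560,300))]))
E
```

```text
clock: 8.8
tcp_pos: [0.5175, 0.0161, 0.0538]
orientation: [-3.141, -0.031, 0.0]
contact_force: [-0.4, 0.1, -0.8]
grip_width: 0.0699
gripper_force: 0.3
clock: 9.3
tcp_pos: [0.53, 0.0164, 0.0539]
orientation: [-3.141, -0.031, -0.0]
contact_force: [-0.4, -0.1, -0.0]
grip_width: 0.0701
gripper_force: 0.0
tcp [[-137.3   12.8]]
```

View pics/pair5.png

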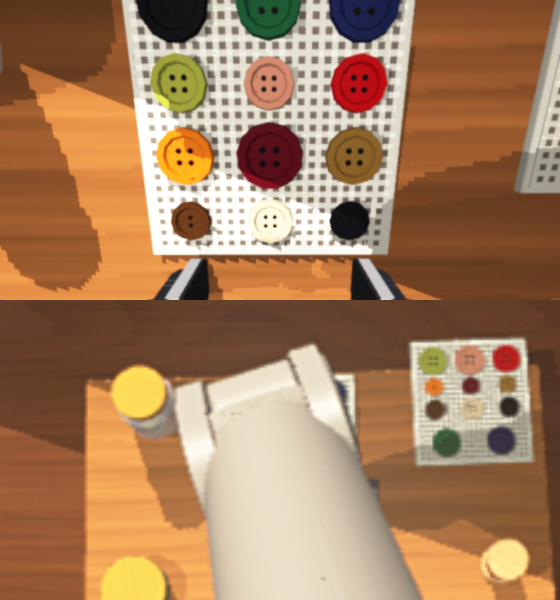

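The card is now flush with both fingers, its rear edge level from (154,255) to (388,255), and the neighbour's rear corner is at (516,190). I work out the remainder against the neighbour's rear edge.

```bash
python3 - <<'E'
from h import *
np.set_printoptions(precision=1,suppress=True)
print(instep(plane('wrist',[[154,254],[388,254],[516,191],[558,193]],.065)))
print(instep(plane('wrist',[[154,254],[388,254],[516,191],[558,193]],.062)))
E
```

```text
[[-123.6   70.8]
 [-123.6  -38.6]
 [ -93.5  -91.9]
 [ -94.4 -110.6]]
[[-124.9   72.1]
 [-125.   -39.7]
 [ -94.2  -94.3]
 [ -95.1 -113.4]]
```

```bash
python3 -m jog '[{"fingers":0.07,"x":0.006,"y":0,"z":0,"rx":0,"ry":0,"rz":0},{"fingers":0.07,"x":0.006,"y":0,"z":0,"rx":0,"ry":0,"rz":0},{"fingers":0.07,"x":0.006,"y":0,"z":0,"rx":0,"ry":0,"rz":0},{"fingers":0.07,"x":0.005,"y":0,"z":0,"rx":0,"ry":0,"rz":0},{"fingers":0.07,"x":0.003,"y":0,"z":0,"rx":0,"ry":0,"rz":0},{"fingers":0.07,"x":0.001,"y":0,"z":0,"rx":0,"ry":0,"rz":0},{"fingers":0.07,"x":0,"y":0,"z":0,"rx":0,"ry":0,"rz":0},{"fingers":0.07,"x":0,"y":0,"z":0,"rx":0,"ry":0,"rz":0}]'
python3 - <<'E'
from h import *
np.set_printoptions(precision=1,suppress=True)
p,d=save('wrist','w6')
print('tcp',instep(r.get_obs()['tcp_pos']))
cv2.imwrite('pics/w6b.png',cv2.resize(p[160:330,80:560,::-1],(800,283)))
E
```

```text
clock: 10.4
tcp_pos: [0.5571, 0.0169, 0.0539]
orientation: [-3.141, -0.031, -0.001]
contact_force: [-0.4, -0.4, 0.2]
grip_width: 0.0699
gripper_force: 0.0
tcp [[-110.    12.8]]
```

View pics/w6b.png

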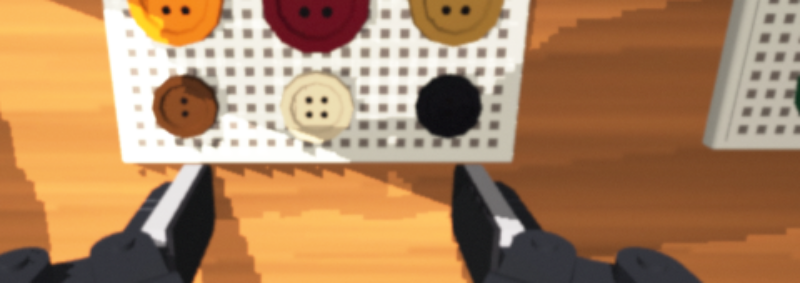

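The rear edge is level at crop y≈162, against about 149 for the neighbour, which leaves roughly 3 mm. I push 3 mm, back off, and check from the top.

```bash
python3 -m jog '[{"fingers":0.07,"x":0.0015,"y":0,"z":0,"rx":0,"ry":0,"rz":0},{"fingers":0.07,"x":0.0015,"y":0,"z":0,"rx":0,"ry":0,"rz":0},{"fingers":0.07,"x":0,"y":0,"z":0,"rx":0,"ry":0,"rz":0},{"fingers":0.07,"x":0,"y":0,"z":0,"rx":0,"ry":0,"rz":0},{"fingers":0.07,"x":-0.02,"y":0,"z":0,"rx":0,"ry":0,"rz":0},{"fingers":0.07,"x":-0.03,"y":0,"z":0,"rx":0,"ry":0,"rz":0},{"fingers":0.07,"x":-0.06,"y":0,"z":0,"rx":0,"ry":0,"rz":0},{"fingers":0.07,"x":0,"y":0,"z":-0.06,"rx":0,"ry":0,"rz":0}]'
python3 -m jog '[{"fingers":0.07,"x":0,"y":0,"z":-0.06,"rx":0,"ry":0,"rz":0},{"fingers":0.07,"x":0,"y":0,"z":-0.03,"rx":0,"ry":0,"rz":0},{"fingers":0.07,"x":0,"y":0,"z":0,"rx":0,"ry":0,"rz":0}]'
python3 - <<'E'
from h import *
np.set_printoptions(precision=1,suppress=True)
save('wrist','w7'); p,d=save('top','t7')
for n,b in dict(card=(205,130,287,216),nb=(288,132,350,196)).items():
    R,B=whites('top',p,*b); print(n,R,instep([R[0]]),instep(B))
q=p[120:240,150:360,::-1]
cv2.imwrite('pics/pair7.png',np.vstack([cv2.resize(cv2.imread('pics/w7.png')[:300],(560,300)),cv2.resize(q,(525,300)) if 0 else cv2.copyMakeBorder(cv2.resize(q,(525,300)),0,0,0,35,0)]))
E
```

```text
clock: 11.45
tcp_pos: [0.437, 0.0128, 0.1085]
orientation: [3.138, 0.033, -0.033]
contact_force: [2.8, 0.0, 0.2]
grip_width: 0.0697
gripper_force: 0.0
clock: 11.82
tcp_pos: [0.4521, 0.0149, 0.2065]
orientation: [-3.141, -0.031, -0.01]
contact_force: [0.1, -0.5, -0.3]
grip_width: 0.0706
gripper_force: 0.0
card ((0.606188952922821, 0.04521745815873146), (0.1557454764842987, 0.1725655496120453), 88.98601531982422) [[-60.4  40.1]] [[-149.6  -34.4]
 [  22.9  -40.9]
 [  28.7  114.7]
 [-143.7  121.2]]
nb ((0.6353814601898193, -0.14176645874977112), (0.1199045479297638, 0.11042913049459457), 1.1342616081237793) [[ -35.  -147.4]] [[ -94.9  -92.2]
 [ -95.  -202.6]
 [  25.  -202.6]
 [  25.   -92.2]]
```

View pics/pair7.png

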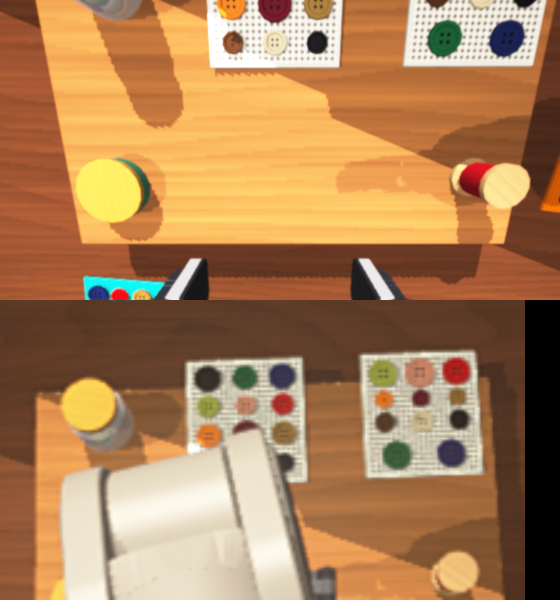

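The neighbour is unmoved and both cards look level. I swing the arm aside for a clean top measurement.

```bash
python3 -m jog '[{"fingers":0.07,"x":0,"y":0.06,"z":0,"rx":0,"ry":0,"rz":0},{"fingers":0.07,"x":0,"y":0.06,"z":0,"rx":0,"ry":0,"rz":0},{"fingers":0.07,"x":0,"y":0.06,"z":0,"rx":0,"ry":0,"rz":0},{"fingers":0.07,"x":0,"y":0.06,"z":0,"rx":0,"ry":0,"rz":0},{"fingers":0.07,"x":0,"y":0.04,"z":0,"rx":0,"ry":0,"rz":0},{"fingers":0.07,"x":0,"y":0,"z":0,"rx":0,"ry":0,"rz":0}]'
python3 - <<'E'
from h import *
np.set_printoptions(precision=1,suppress=True)
p,d=save('top','t8')
for n,b in dict(card=(218,135,287,216),nb=(288,132,350,196)).items():
    R,B=whites('top',p,*b); print(n,R,instep([R[0]]),instep(B))
g=cv2.cvtColor(p,cv2.COLOR_RGB2GRAY).astype(float)
for n,(a,b) in dict(card=(230,268),nb=(299,337)).items():
    U=[]
    for c in range(a,b):
        col=g[130:160,c]; k=np.argmax(np.diff(col)[:20]); lo,hi=col[max(k-2,0)],col[k+2]; t=(lo+hi)/2
        i=max(k-2,0)+np.argmax(col[max(k-2,0):k+3]>t); U.append((c,130+i-1+(t-col[i-1])/(col[i]-col[i-1])))
    q=instep(plane('top',U,.065)); f=np.polyfit(q[:,1],q[:,0],1); print(n,'front x',np.median(q[:,0]),'slope deg',np.degrees(f[0]),q[:,0].std())
for t in ('jar','spool','tin'): print(t,[instep(o['xyz']) for o in r.landmark_of(t,'top')[:1]])
E
```

```text
clock: 12.68
tcp_pos: [0.454, -0.2685, 0.2018]
orientation: [3.141, 0.022, -0.005]
contact_force: [-0.1, 0.3, 0.1]
grip_width: 0.0699
gripper_force: 0.0
card ((0.6311884522438049, 0.023432761430740356), (0.11987967044115067, 0.11098252236843109), 1.1326481103897095) [[-35.9  17.9]] [[-95.8  73.4]
 [-95.8 -37.6]
 [ 24.1 -37.7]
 [ 24.1  73.3]]
nb ((0.6353814601898193, -0.14176645874977112), (0.1199045479297638, 0.11042913049459457), 1.1342616081237793) [[ -35.  -147.4]] [[ -94.9  -92.2]
 [ -95.  -202.6]
 [  25.  -202.6]
 [  25.   -92.2]]
card front x 24.271625501170384 slope deg 0.2034625862027529 0.38978271523923896
nb front x 25.28145724118249 slope deg -0.014689020761953941 0.2800854362578843
jar [array([[-34.8, 149.6]])]
spool [array([[-193.6, -166.2]])]
tin [array([[-200.3,  164.1]])]
```

The card's front is at 24.1 mm against 25.0 for the neighbour, with skew under about 0.2°. It sits midway between the neighbour and the jar, and nothing else has moved beyond the detection noise. Handing in.

```bash
python3 -c "
from bench import r
print(r.hand_in())"
```

```text
the job is handed in; nothing more can be done
None
```

I slid the card out to about 24 mm past the customer's edge, about 1 mm short of the asked 25 mm and within measuring error; it is square and level with the other card, nothing else appears to have moved, and I handed the job in at about 13 s.

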